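# Find the rattling stock case

## Task

A loose steel ball has been shut into one of the three sealed cases on the black mat: pick up and briskly shake the white case, then the blue one, then the green one, to learn which one rattles, and leave the two silent cases standing upright about where each stood. Finish while holding the rattling case level and still in the gripper, held out over the middle of the round steel turntable at about a hand's breadth (8 cm) above it and touching nothing else, and leave everything else alone.

Things in the scene. Friction and masses are not known exactly. Their poses are not given: they have to be found in the camera images.
- white_mid (a point): sealed hollow white plastic case on the mat, 104 mm long, 48 wide, 46 high. Point at its centre, 23 mm above its underside; x along its length, y across its width, z up. Empty weight 0.15 to 0.40 kg, unknown, so weighing does not tell. One of the three cases also holds a loose steel ball, 34 mm across, 0.16 kg, that rolls freely some 60 mm end to end when the case is shaken or rocked
- blue_mid (a point): sealed hollow blue plastic case on the mat, 104 mm long, 48 wide, 46 high. Point at its centre, 23 mm above its underside; x along its length, y across its width, z up. Empty weight 0.15 to 0.40 kg, unknown, so weighing does not tell. One of the three cases also holds a loose steel ball, 34 mm across, 0.16 kg, that rolls freely some 60 mm end to end when the case is shaken or rocked
- green_mid (a point): sealed hollow green plastic case on the mat, 104 mm long, 48 wide, 46 high. Point at its centre, 23 mm above its underside; x along its length, y across its width, z up. Empty weight 0.15 to 0.40 kg, unknown, so weighing does not tell. One of the three cases also holds a loose steel ball, 34 mm across, 0.16 kg, that rolls freely some 60 mm end to end when the case is shaken or rocked
- turntable_top (a point): centre of the top of the round steel turntable, 140 mm across, fixed, its top 60 mm above the bench; z up
- mat: flat black rubber mat, fixed, 250 x 840 mm and 4 mm thick, on which the cases stand; origin at the centre of its underside, on the bench
- mandrel_mid (a point): bystander: upright tapered steel ring mandrel, base 52 mm across, 130 mm tall; point half-way up
- dropper_mid (a point): bystander: amber glass bottle with black cap, 40 mm across, 85 mm tall; point half-way up
- dish_mid (a point): bystander: white ceramic dish, 90 mm across, 30 mm tall; point half-way up
- block_mid (a point): bystander: steel bench block, 65 x 65 x 22 mm; point at its centre
- mallet_grip (a point): bystander: hammer with wooden handle and steel head lying on the bench, 220 mm long; point on its handle, x along it towards the head
- compound_mid (a point): bystander: red bar of polishing compound, 90 x 40 x 28 mm; point at its centre
Not all that is in view belongs to the job. There is more than one size of the part that bears green_mid; the job needs the middle-sized.

How it is judged:
On the way, in this order (a step that is already met when the one before it is completed fails the run):
1. the white case is held clear of the mat and shaken (moving faster than 0.12 m/s or turning faster than 0.6 rad/s) (height (world z) of white_mid above 0.04 m and contact force between the fingers and case_white above 1 N and (linear speed of case_white above 0.12 m/s or angular speed of case_white above 0.6 rad/s)), for 0.04 s.
2. the blue case is held clear of the mat and shaken (moving faster than 0.12 m/s or turning faster than 0.6 rad/s) (height (world z) of blue_mid above 0.04 m and contact force between the fingers and case_blue above 1 N and (linear speed of case_blue above 0.12 m/s or angular speed of case_blue above 0.6 rad/s)), for 0.04 s.
3. the green case is held clear of the mat and shaken (moving faster than 0.12 m/s or turning faster than 0.6 rad/s) (height (world z) of green_mid above 0.04 m and contact force between the fingers and case_green above 1 N and (linear speed of case_green above 0.12 m/s or angular speed of case_green above 0.6 rad/s)), for 0.04 s.
At the end, for the whole second after the job is handed in: The case with the ball is gripped over the turntable: centre within 45 mm of its axis, 50 to 200 mm above its top, within 0.25 rad of level, still, clear of it. The other two stand upright on the mat, released, at rest, within 80 mm of their start (((contact force between case_white_c0 and anything else above 0.4 N and horizontal distance between white_mid and turntable_top below 0.045 m and z of white_mid in the frame of turntable_top between 0.05 and 0.2 m and angle between white_mid's own z axis and vertical below 0.25 rad and linear speed of case_white below 0.04 m/s and angular speed of case_white below 0.3 rad/s and contact force between the fingers and case_white above 1 N and contact force between case_white and turntable below 0.05 N and distance of each of blue_mid, green_mid from where it was at the start of the episode below 0.08 m and angle between each of blue_mid, green_mid's own z axis and vertical below 0.15 rad and height (world z) of each of blue_mid, green_mid below 0.034 m and linear speed of each of case_blue, case_green below 0.03 m/s and contact force between the fingers and case_blue below 0.1 N and contact force between the fingers and case_green below 0.1 N) or (contact force between case_blue_c0 and anything else above 0.4 N and horizontal distance between blue_mid and turntable_top below 0.045 m and z of blue_mid in the frame of turntable_top between 0.05 and 0.2 m and angle between blue_mid's own z axis and vertical below 0.25 rad and linear speed of case_blue below 0.04 m/s and angular speed of case_blue below 0.3 rad/s and contact force between the fingers and case_blue above 1 N and contact force between case_blue and turntable below 0.05 N and distance of each of white_mid, green_mid from where it was at the start of the episode below 0.08 m and angle between each of white_mid, green_mid's own z axis and vertical below 0.15 rad and height (world z) of each of white_mid, green_mid below 0.034 m and linear speed of each of case_white, case_green below 0.03 m/s and contact force between the fingers and case_white below 0.1 N and contact force between the fingers and case_green below 0.1 N) or (contact force between case_green_c0 and anything else above 0.4 N and horizontal distance between green_mid and turntable_top below 0.045 m and z of green_mid in the frame of turntable_top between 0.05 and 0.2 m and angle between green_mid's own z axis and vertical below 0.25 rad and linear speed of case_green below 0.04 m/s and angular speed of case_green below 0.3 rad/s and contact force between the fingers and case_green above 1 N and contact force between case_green and turntable below 0.05 N and distance of each of white_mid, blue_mid from where it was at the start of the episode below 0.08 m and angle between each of white_mid, blue_mid's own z axis and vertical below 0.15 rad and height (world z) of each of white_mid, blue_mid below 0.034 m and linear speed of each of case_white, case_blue below 0.03 m/s and contact force between the fingers and case_white below 0.1 N and contact force between the fingers and case_blue below 0.1 N))); the arm keeps its last pose, push and grip.
It fails at once if a bystander is shifted more than 30 mm or tipped over (distance of any of mandrel_mid, dropper_mid, dish_mid, block_mid, mallet_grip, compound_mid from where it was at the start of the episode above 0.03 m).
It also fails if it takes over 72 s, if anything falls off the work surface, if the arm or the gripper's body presses on something with over 40 N, if the wrist force passes 120 N, or if a joint passes its speed limit or range.

## Robot

A 7-joint arm with a two-finger parallel gripper is mounted at the origin on the work surface. World frame = base frame: x ahead of the robot, y to its left, z up, the work surface at z = 0. Lengths are in m, angles in rad, forces in N, time in s.
With the tool pointing down it reaches from about 0.4 to 0.9 m from the base axis. Payload 5.6 kg.
Tool frame: the origin (TCP) lies midway between the tips of the shut fingers; the grasp point (between the pads) lies 19 mm behind it (manip.grip_point_offset is the distance from the TCP to the grasp point, in m); x points along the fingers, y is the direction in which the jaws open and shut, and the axes are right-handed (so a half turn about x gives the same grasp; the last joint's range is limited). The gripper opens to 92 mm and grips with 3 to 60 N. Pads are 20 mm wide; open, the fingers measure 128 mm over their backs; the gripper's body (75 mm by 189 mm) begins 69 mm behind the grasp point.
Start: joints at [1.128, 0.468, -0.012, 1.603, 0.006, 1.071, -0.056], TCP at [0.253, -0.599, 0.215] pointing down, gripper open.
Joint ranges: [-2.53, 2.53], [-0.31, 2.02], [-1.57, 1.55], [0.28, 2.44], [-1.29, 4.43], [0.15, 1.84], [-2.92, 2.92]. Speed limits (rad/s): [2.57, 2.57, 3.14, 3.14, 3.14, 3.14, 3.14].

## Interface

Orientations are given as a rotation vector (axis times angle).
In Python, from station import manip, grip, get_state, imaging gives the robot as it stands. Calls block until the motion is done:
- manip.move_ptp(position, orientation): joint-space move of the TCP to a pose.
- manip.move_l(position, orientation=None, feed=0.15): straight line of the TCP; orientation=None keeps the orientation; feed is the mean speed in m/s.
- manip.set_joints(angles): joint-space move.
- grip(opening, f_grip=None): finger opening in m; f_grip is the grip in N (None keeps the last); returns when the fingers have stopped.
- manip.pause(seconds).
- manip.solve_ik(position, orientation): joint angles nearest the present ones, or None.
- get_state(): the state.
- imaging.grab_frame(name): name is "scene" or "top" or "wrist"; returns a dict with "frame" (384x512x3 uint8, blue, green, red), "depth" (384x512 float32, m along the optical axis (not along the pixel's ray), 0 where there is no reading), "camera_matrix" (3x3 intrinsics, pixels), "k1" (the pictures are not rectified: a ray, as slopes to the right and down, at radius r is drawn at 1 + k1 r^2 times it, then the intrinsics apply), "rvec" (rotation vector, rad) and "tvec" (3), from world to camera coordinates, as OpenCV has them. Camera axes: x right, y down, z forward; pixel columns grow to the right and rows downward; lengths in m; the calibration is good to about 2 mm. A picture is of the moment at which its call begins.
A pose or a line that the arm cannot do raises manip.Unreachable and nothing moves.
- manip.sign_off(): hands the job in, once; it reports no verdict.
The state is a dict: "time": time; "joint_pos": joint angles; "qvel": joint speeds; "effort": joint torques, N m; "position": TCP position; "tcp_rot": TCP orientation; "ft_force": force on the tool from outside, world axes, zero at the start; "ft_torque": the same for the moment, N m; "grip_width": finger opening in m.
Only numpy, scipy, OpenCV 4.12 (cv2) and the standard library are available. Lean on these libraries where they do the work, as an engineer would, in place of code of your own. Each camera call takes 0.05 s, during which the arm holds its last target.

## Working session

There is one attempt and no reset: what is moved stays moved. The work goes in short steps, each a Python script; the robot and the scene stay as the last script left them, time stands still between calls to the robot, and variables do not carry over. Pictures are saved under pics/ and viewed, and the job is handed in when it is done.

```bash
mkdir -p pics; ls; cat > h.py <<'E'
import numpy as np, cv2
from station import manip, grip, get_state, imaging
def snap(cam,name):
    f=imaging.grab_frame(cam); cv2.imwrite(f'pics/{name}.png',f['frame']); np.savez(f'pics/{name}.npz',**f); return f
def load(name): return dict(np.load(f'pics/{name}.npz'))
def world(f,u,v,z=None):
    K=f['camera_matrix'];k1=float(f['k1']);R=cv2.Rodrigues(f['rvec'])[0];t=np.ravel(f['tvec'])
    p=cv2.undistortPoints(np.array([[[u,v]]],float),K,np.array([k1,0,0,0,0]))[0,0]
    d=R.T@np.array([p[0],p[1],1]);c=-R.T@t
    if z is None: s=f['depth'][int(round(v)),int(round(u))]
    else: s=(z-c[2])/d[2]
    return c+s*d
E
python3 - <<'E'
from h import *
s=get_state();print(s)
for c in ['scene','top','wrist']: 
    f=snap(c,c+'0'); print(c,f['k1'],f['camera_matrix'],-cv2.Rodrigues(f['rvec'])[0].T@np.ravel(f['tvec']))
E
```

```text
pics
{'time': 0.0, 'joint_pos': array([ 1.12799992,  0.46832346, -0.01157189,  1.60363803,  0.00601494,
        1.07136855, -0.05627443]), 'qvel': array([ 3.00367816e-04, -4.19946138e-04,  1.18631275e-03, -1.14149387e-03,
        5.12578873e-04, -6.59330163e-05, -1.11157825e-03]), 'effort': array([ 2.54990482e-04, -5.20583260e+01, -1.22224947e-02, -2.43759602e+01,
       -5.66532032e-02,  1.72716746e-02,  2.11294587e-04]), 'position': array([ 0.25268844, -0.59824463,  0.21366922]), 'tcp_rot': array([ 2.00196914,  0.40731499, -2.00295338]), 'ft_force': array([-0.2615564 , -0.97141614, -0.0137375 ]), 'ft_torque': array([-0.04867947,  0.04492782, -0.05052576]), 'grip_width': 0.09181994835271515}
scene -0.10110487977229586 [[431.5285261    0.         256.88872341]
 [  0.         431.5285261  192.30001417]
 [  0.           0.           1.        ]] [1.51344094 0.07858104 1.02959618]
top -0.12475007113740119 [[380.58789163   0.         256.30193614]
 [  0.         380.58789163 192.02603306]
 [  0.           0.           1.        ]] [ 0.23974172 -0.02462182  1.46497694]
wrist -0.014554804410232472 [[269.90335699   0.         255.49081368]
 [  0.         269.90335699 187.69817518]
 [  0.           0.           1.        ]] [ 0.32863957 -0.56619585  0.38460447]
```

View pics/scene0.png

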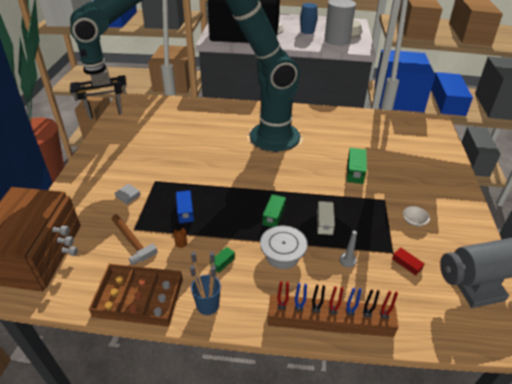

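View pics/top0.png

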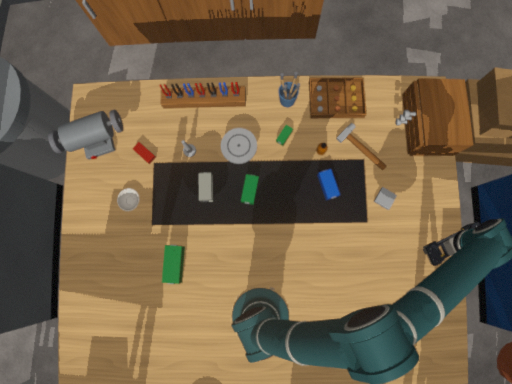

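The top view shows the mat, with white at (206,187), blue at (329,184) and the turntable at (239,146). There are three green parts: small (285,134), on the mat (250,189) and large (173,264). The one on the mat looks like the middle-sized one, so I'll check it with an enlarged crop and a size measurement.

```bash
python3 - <<'E'
from h import *
f=load('top0'); im=f['frame']
c=im[110:300,140:380]; cv2.imwrite('pics/topcrop.png',cv2.resize(c,None,fx=3.3,fy=3.1,interpolation=cv2.INTER_CUBIC))
hsv=cv2.cvtColor(im,cv2.COLOR_BGR2HSV)
d=f['depth']
# per pixel world pts
K=f['camera_matrix'];R=cv2.Rodrigues(f['rvec'])[0];t=np.ravel(f['tvec'])
vv,uu=np.mgrid[0:384,0:512]
p=cv2.undistortPoints(np.stack([uu,vv],-1).reshape(-1,1,2).astype(float),K,np.array([float(f['k1']),0,0,0,0]))[:,0]
P=(np.c_[p,np.ones(len(p))]*d.reshape(-1,1)-t)@R
P=P.reshape(384,512,3)
def rep(n,m):
    k,l,st,ce=cv2.connectedComponentsWithStats(m.astype(np.uint8))
    for i in range(1,k):
        if st[i,4]<60: continue
        q=P[l==i]; zt=np.percentile(q[:,2],80); q=q[abs(q[:,2]-zt)<.012]
        r=cv2.minAreaRect((q[:,:2]*1000).astype(np.float32))
        print(n,ce[i].round(),st[i,4],'ztop',round(zt,4),'rect',np.round(r[0],1),np.round(r[1],1),round(r[2],1))
H,S,V=cv2.split(hsv)
rep('green',(H>45)&(H<80)&(S>130)&(V>60))
rep('blue',(H>100)&(H<130)&(S>150)&(V>60)&(vv>160)&(vv<230)&(uu<380))
rep('white',(S<60)&(V>110)&(vv>165)&(vv<210)&(uu>190)&(uu<225))
rep('tt',(P[...,2]>.05)&(P[...,2]<.075)&(vv>120)&(vv<172)&(uu>210)&(uu<265))
for n,u,v in [('mandrel',188,149),('dish',128,200),('dropper',321,149),('hammerhead',346,132),('handle',383,166),('block',385,198),('comp',144,152),('smallgreen',285,134)]: print(n,P[v,u].round(3))
E
```

```text
green [284. 134.] 128 ztop 0.0354 rect [ 694.5 -103.2] [28.9 71.3] 55.0
green [249. 189.] 365 ztop 0.0531 rect [477.3  33.9] [ 48.7 105.6] 78.3
green [172. 264.] 609 ztop 0.0644 rect [198.4 322.9] [ 63.4 132.4] 87.8
blue [328. 184.] 422 ztop 0.0523 rect [ 492.2 -266. ] [104.1  46.7] 16.4
white [205. 187.] 348 ztop 0.0529 rect [488.4 203.9] [106.3  46.6] 0.7
tt [239. 146.] 1023 ztop 0.0631 rect [644.2  74.8] [134.8 141. ] 89.9
mandrel [0.636 0.271 0.052]
dish [0.446 0.518 0.008]
dropper [ 0.622 -0.239  0.068]
hammerhead [ 0.701 -0.347  0.028]
handle [ 0.563 -0.486  0.023]
block [ 0.437 -0.485  0.026]
comp [0.635 0.454 0.025]
smallgreen [ 0.693 -0.105  0.039]
```

View pics/topcrop.png

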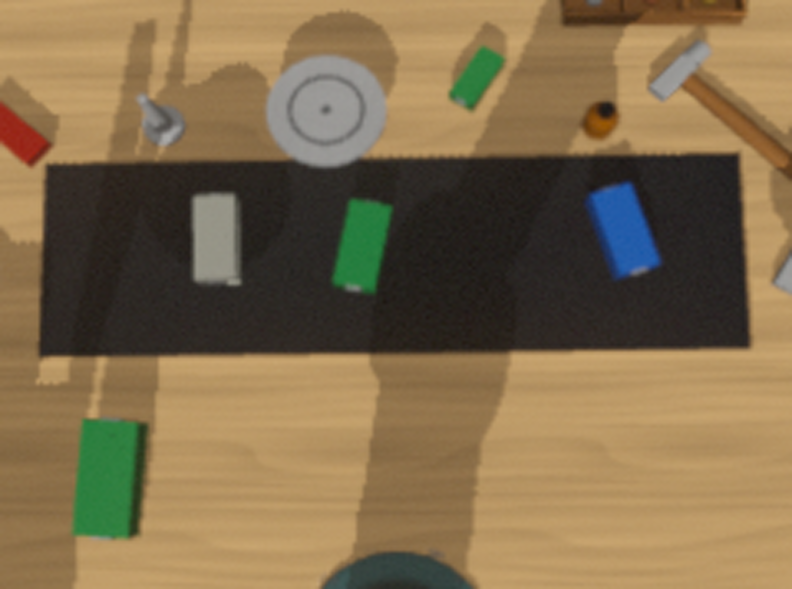

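Confirmed: the green part on the mat measures about 106×49 mm. The other two measure 71×29 and 132×63 mm, so neither is the job part. White is at (0.488, 0.204), blue at (0.492, -0.266) and green at (0.477, 0.034), with yaws of 1°, 16° and -12°. I'll go for white first.

```bash
cat >> h.py <<'E'
from scipy.spatial.transform import Rotation as Ro
GO=manip.grip_point_offset
C={'white':(0.4884,0.2039,np.deg2rad(0.7)),'blue':(0.4922,-0.266,np.deg2rad(16.4)),'green':(0.4773,0.0339,np.deg2rad(-11.7))}
def ori(a,flip,pitch=0):
    y=np.array([-np.sin(a),np.cos(a),0])*(-1 if flip else 1); x=np.array([0,0,-1.])
    R=np.c_[x,y,np.cross(x,y)]
    return Ro.from_matrix(R)*Ro.from_euler('y',pitch)
def pose(g,a,flip,pitch=0):
    """grasp point g -> TCP pos, rotvec"""
    r=ori(a,flip,pitch); return np.array(g)+GO*r.as_matrix()[:,0], r.as_rotvec()
def rd(n=1):
    s=get_state(); return s
E
python3 - <<'E'
from h import *
print(GO, Ro.from_rotvec(get_state()['tcp_rot']).as_matrix().round(2))
for n,(x,y,a) in C.items():
  for fl in (0,1):
    for z in (.03,.2):
      for p in (-.35,0,.35):
        q=manip.solve_ik(*pose((x,y,z),a,fl,p)); print(n,fl,z,p,None if q is None else np.round(q,2))
for a in (0,.3,-.3,1.57):
 for fl in (0,1):
  q=manip.solve_ik(*pose((.644,.075,.165),a,fl)); print('tt',a,fl,None if q is None else np.round(q,2))
E
```

```text
0.0187 [[-0.    0.39 -0.92]
 [ 0.   -0.92 -0.39]
 [-1.   -0.    0.  ]]
white 0 0.03 -0.35 [-0.06  0.6  -0.6   2.22  1.44  0.5  -0.27]
white 0 0.03 0 [ 0.01  0.67 -0.59  1.99  0.59  0.66  0.62]
white 0 0.03 0.35 [ 0.11  0.86 -0.71  1.74  0.41  1.06  0.83]
white 0 0.2 -0.35 [ 0.36  0.37 -1.07  2.11  0.86  0.73  0.33]
white 0 0.2 0 [ 0.41  0.6  -1.16  1.88  0.63  1.08  0.58]
white 0 0.2 0.35 [ 0.3   0.74 -1.03  1.65  0.41  1.38  0.76]
white 1 0.03 -0.35 [-0.04  0.78 -0.47  1.75  0.22  1.01 -2.15]
white 1 0.03 0 [-0.13  0.62 -0.41  2.    0.42  0.61 -2.38]
white 1 0.03 0.35 [-1.08  0.59  0.62  2.28 -1.16  0.15 -1.01]
white 1 0.2 -0.35 [ 0.08  0.59 -0.66  1.67  0.18  1.31 -2.17]
white 1 0.2 0 [ 0.16  0.42 -0.77  1.89  0.35  0.97 -2.33]
white 1 0.2 0.35 [ 0.3   0.33 -0.98  2.11  0.8   0.69 -2.77]
blue 0 0.03 -0.35 [ 1.15  0.7  -0.71  2.08  0.56  0.3   1.96]
blue 0 0.03 0 [ 0.91  0.71 -0.61  1.92  0.61  0.71  1.78]
blue 0 0.03 0.35 [ 0.75  0.83 -0.6   1.72  0.68  1.14  1.67]
blue 0 0.2 -0.35 [ 1.25  0.39 -0.8   2.    0.04  0.62  2.35]
blue 0 0.2 0 [ 1.    0.47 -0.73  1.82  0.36  0.99  1.98]

[... 872 characters left out ...]
54 -0.26  2.13  0.28  0.51 -2.17]
green 1 0.03 0.35 [-0.22  0.46 -0.02  2.37  1.63  0.15  2.66]
green 1 0.2 -0.35 [ 0.16  0.44 -0.3   1.81  0.01  1.25 -1.92]
green 1 0.2 0 [ 0.29  0.27 -0.49  2.02  0.16  0.89 -2.07]
green 1 0.2 0.35 [ 0.53  0.16 -0.81  2.23  0.53  0.54 -2.45]
tt 0 0 [ 0.38  0.69 -0.8   1.62  0.55  1.06  0.99]
tt 0 1 [ 0.09  0.57 -0.36  1.65  0.23  0.97 -1.92]
tt 0.3 0 [ 0.36  0.68 -0.78  1.63  0.53  1.06  1.3 ]
tt 0.3 1 [ 0.12  0.58 -0.41  1.64  0.26  0.98 -1.64]
tt -0.3 0 [ 0.4   0.71 -0.85  1.62  0.59  1.08  0.66]
tt -0.3 1 [ 0.05  0.56 -0.31  1.65  0.2   0.96 -2.19]
tt 1.57 0 [ 0.61  1.01 -1.33  1.61  1.    1.35  2.27]
tt 1.57 1 [ 0.28  0.64 -0.64  1.63  0.43  1.02 -0.5 ]
```

```bash
python3 - <<'E'
from h import *
x,y,a=C['white']
grip(0.075,40)
print(get_state()['time'])
manip.move_ptp(*pose((x,y,.20),a,1)); s=get_state();print(s['time'],s['position'],s['ft_force'],s['ft_torque'])
manip.move_l(pose((x,y,.11),a,1)[0],feed=.25); print(get_state()['time'])
snap('wrist','w1'); snap('scene','s1')
E
```

```text
0.5917
3.5333 [0.48878801 0.20313986 0.18122002] [ 0.13513106  0.02302984 -0.61146199] [ 0.01303511  0.0028676  -0.02376097]
4.0417
```

View pics/w1.png

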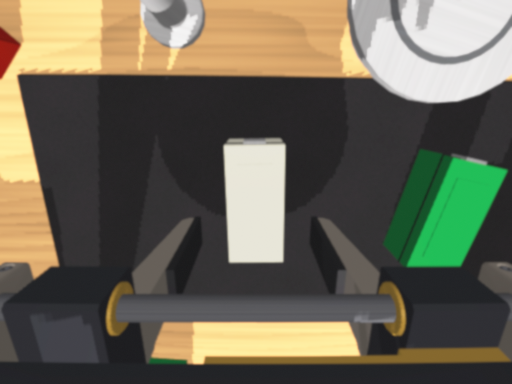

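The wrist view shows the white case between columns 224 and 286 and rows 143 and 263. It is centred between the fingers and aligned with them. I'll descend, grip and lift.

```bash
cat >> h.py <<'E'
def show(tag):
    s=get_state(); 
    R=Ro.from_rotvec(s['tcp_rot']).as_matrix()
    print(tag,'t=%.2f'%s['time'],'F',np.round(s['ft_force'],2),'Ttool',np.round(R.T@s['ft_torque'],3),'T',np.round(s['ft_torque'],3),'w',round(float(s['grip_width']),4),'p',np.round(s['position'],3))
E
python3 - <<'E'
from h import *
f=load('w1')
print([world(f,u,v,.05).round(3) for u,v in ((226,146),(284,146),(228,263),(284,263))])
x,y,a=C['white']
manip.move_l(pose((x,y,.031),a,1)[0],feed=.15); show('down')
grip(0.04,40); show('grip')
manip.move_l(pose((x,y,.20),a,1)[0],feed=.25); show('up')
E
```

```text
[array([0.541, 0.229, 0.05 ]), array([0.542, 0.183, 0.05 ]), array([0.437, 0.229, 0.05 ]), array([0.437, 0.179, 0.05 ])]
down t=4.82 F [-0.39 -0.17 -0.66] Ttool [ 0.003  0.03  -0.038] T [ 0.039 -0.03  -0.003] w 0.0751 p [0.489 0.204 0.013]
grip t=5.33 F [0.08 0.09 4.4 ] Ttool [ 0.063 -0.091 -0.078] T [ 0.077  0.092 -0.063] w 0.0475 p [0.489 0.204 0.013]
up t=6.16 F [ 0.51 -0.52 -4.3 ] Ttool [-0.021 -0.046 -0.036] T [0.035 0.047 0.021] w 0.0479 p [0.487 0.203 0.18 ]
```

```bash
cat >> h.py <<'E'
def avg(tag,n=12):
    F=[];T=[]
    for i in range(n):
        manip.pause(.025); s=get_state(); R=Ro.from_rotvec(s['tcp_rot']).as_matrix(); F.append(s['ft_force']);T.append(R.T@s['ft_torque'])
    F=np.array(F);T=np.array(T)
    print(tag,'t=%.2f'%s['time'],'F',F.mean(0).round(2),'Ttool',T.mean(0).round(4),'sd',T.std(0).round(3),'w',round(float(s['grip_width']),4)); return F.mean(0),T.mean(0)
def shake(g,a):
    p0,_=pose(g,a,1); d=np.array([np.cos(a),np.sin(a),0])
    for k in (1,-1,1,-1):
        manip.move_l(p0+d*.03*k,feed=.35)
    manip.move_l(p0,feed=.3); show('shaken')
def rock(g,a,ps=(.3,-.3,.3,-.3)):
    r=[]
    for p in ps:
        manip.move_ptp(*pose(g,a,1,p)); manip.pause(.25); r.append(avg('pitch %.2f'%p))
    manip.move_ptp(*pose(g,a,1,0))
    print('dTy', [round(float(r[i][1][1]-r[i+1][1][1]),4) for i in range(0,len(r),2)])
E
python3 - <<'E'
from h import *
x,y,a=C['white']; g=(x,y,.2)
shake(g,a); rock(g,a); show('end')
snap('wrist','w2')
E
```

```text
shaken t=7.63 F [-0.86 -0.15 -3.61] Ttool [ 0.005 -0.08  -0.024] T [ 0.023  0.08  -0.005] w 0.0479 p [0.49  0.203 0.181]
pitch 0.30 t=8.57 F [-0.09  0.14 -3.13] Ttool [ 0.0026 -0.5181 -0.0268] sd [0.025 0.021 0.026] w 0.0477
pitch -0.30 t=9.75 F [-0.13  0.03 -3.39] Ttool [ 0.002   0.4757 -0.0225] sd [0.031 0.027 0.019] w 0.0482
pitch 0.30 t=10.93 F [-0.07  0.1  -3.35] Ttool [ 0.0019 -0.5253 -0.0427] sd [0.029 0.037 0.02 ] w 0.0478
pitch -0.30 t=12.12 F [-0.18 -0.02 -3.3 ] Ttool [ 0.0011  0.4925 -0.0283] sd [0.025 0.036 0.029] w 0.0477
dTy [-0.9938, -1.0179]
end t=12.51 F [-0.27 -0.27 -2.98] Ttool [-0.002  0.009 -0.002] T [ 0.002 -0.009  0.002] w 0.0477 p [0.488 0.204 0.182]
```

View pics/w2.png

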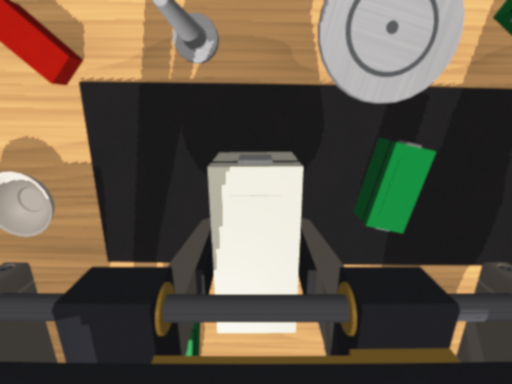

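```bash
cat >> h.py <<'E'
def rock2(g,a,p=.3,e=.05,n=1):
    for i in range(n):
        r=[]
        for s in (1,-1):
            manip.move_ptp(*pose(g,a,1,p*s)); manip.pause(.35); r.append(avg('  big',10))
            manip.move_ptp(*pose(g,a,1,e*s)); manip.pause(.2); r.append(avg('  small',16))
        D=r[0][1][1]-r[2][1][1]; d=r[1][1][1]-r[3][1][1]
        print('BIG',D.round(4),'SMALL',d.round(4),'resid',(d-D*np.sin(e)/np.sin(p)).round(4))
    manip.move_ptp(*pose(g,a,1,0))
E
python3 - <<'E'
from h import *
x,y,a=C['white']; g=(x,y,.2)
rock2(g,a); show('end')
E
```

```text
big t=13.55 F [ 0.08 -0.17 -3.28] Ttool [-0.0012 -0.5196 -0.0319] sd [0.029 0.034 0.02 ] w 0.0475
  small t=14.50 F [-0.11  0.06 -3.48] Ttool [-0.0024 -0.0983 -0.0267] sd [0.039 0.028 0.027] w 0.0477
  big t=15.53 F [ 0.11 -0.26 -3.4 ] Ttool [-0.0284  0.4905 -0.0346] sd [0.031 0.026 0.029] w 0.0477
  small t=16.48 F [ 0.16  0.13 -3.31] Ttool [ 0.0126  0.0786 -0.0422] sd [0.027 0.024 0.031] w 0.0481
BIG -1.0101 SMALL -0.1769 resid -0.006
end t=16.73 F [-0.44 -0.51 -3.16] Ttool [-0.058 -0.011 -0.027] T [0.027 0.011 0.058] w 0.0479 p [0.488 0.204 0.181]
```

The white residual is about -0.006 N·m, against roughly 0.08 expected with the ball inside, so white looks silent. I'll put it back and fetch blue.

```bash
cat >> h.py <<'E'
def putdown(n):
    x,y,a=C[n]
    p,r=pose((x,y,.05),a,1); manip.move_l(p,r,feed=.25)
    manip.move_l(pose((x,y,.0315),a,1)[0],feed=.06); show('placed')
    grip(.075,40); manip.pause(.1)
    manip.move_l(pose((x,y,.15),a,1)[0],feed=.25); show('released')
def pick(n):
    x,y,a=C[n]
    manip.move_ptp(*pose((x,y,.14),a,1))
    manip.move_l(pose((x,y,.031),a,1)[0],feed=.2); show('down')
    grip(0.04,40); show('grip')
    manip.move_l(pose((x,y,.2),a,1)[0],feed=.25); show('up')
E
python3 - <<'E'
from h import *
putdown('white'); snap('wrist','w3')
x,y,a=C['blue']
manip.move_ptp(*pose((x,y,.15),a,1)); show('over blue'); snap('wrist','w4'); snap('scene','s4')
a=load('pics/../w3')if 0 else cv2.imread('pics/w3.png'); b=cv2.imread('pics/w4.png')
cv2.imwrite('pics/w34.png',cv2.resize(np.hstack([a,b]),(800,300)))
E
```

```text
placed t=17.94 F [ 0.78  0.42 -2.25] Ttool [-0.005  0.1   -0.035] T [ 0.036 -0.1    0.005] w 0.0479 p [0.489 0.204 0.013]
released t=19.23 F [ 0.77 -0.37 -1.17] Ttool [-0.039 -0.003 -0.023] T [0.023 0.003 0.039] w 0.0752 p [0.488 0.203 0.131]
over blue t=21.00 F [0.12 0.78 0.45] Ttool [ 0.008 -0.001 -0.014] T [ 0.014  0.005 -0.008] w 0.075 p [ 0.493 -0.265  0.131]
```

View pics/w34.png

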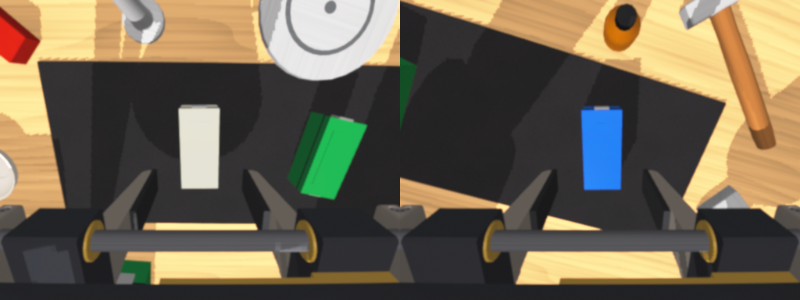

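The left half shows the white case standing upright, back at its spot, at (199,147). The right half shows blue at (602,149), centred and aligned between the fingers. I'll pick up blue.

```bash
python3 - <<'E'
from h import *
pick('blue')
x,y,a=C['blue']; g=(x,y,.2)
shake(g,a); rock2(g,a); show('end')
E
```

```text
down t=22.04 F [ 0.   -0.48  0.92] Ttool [ 0.002  0.029 -0.016] T [ 0.024 -0.024 -0.002] w 0.0753 p [ 0.493 -0.266  0.013]
grip t=22.56 F [-0.89 -1.08  7.19] Ttool [-0.027 -0.21   0.052] T [-0.109  0.187  0.027] w 0.0477 p [ 0.493 -0.267  0.013]
up t=23.38 F [ 0.98 -0.12 -3.96] Ttool [ 0.007  0.003 -0.044] T [ 0.043  0.009 -0.007] w 0.048 p [ 0.491 -0.266  0.18 ]
shaken t=24.86 F [ 0.61  0.09 -3.35] Ttool [ 0.013 -0.021 -0.064] T [ 0.055  0.039 -0.012] w 0.0477 p [ 0.494 -0.264  0.181]
  big t=25.86 F [-0.18  0.17 -3.09] Ttool [ 0.0014 -0.4505 -0.012 ] sd [0.022 0.024 0.032] w 0.0476
  small t=26.84 F [-0.05 -0.13 -3.51] Ttool [-0.0005 -0.0323  0.0027] sd [0.034 0.036 0.03 ] w 0.0481
  big t=27.88 F [ 0.02  0.32 -3.59] Ttool [ 0.0038  0.4622 -0.0284] sd [0.034 0.034 0.027] w 0.0478
  small t=28.84 F [ 0.06 -0.   -3.21] Ttool [ 0.0026  0.0384 -0.0056] sd [0.022 0.029 0.032] w 0.0478
BIG -0.9128 SMALL -0.0707 resid 0.0836
end t=29.09 F [-0.42  0.33 -2.39] Ttool [-0.008 -0.041  0.006] T [-0.017  0.037  0.008] w 0.0478 p [ 0.491 -0.267  0.181]
```

The blue residual is +0.084 N·m, which matches a ball rolling end to end. The large-tilt reading also dropped by the expected 0.097. Green still has to be shaken.

```bash
python3 - <<'E'
from h import *
putdown('blue'); snap('wrist','w5')
x,y,a=C['green']
manip.move_ptp(*pose((x,y,.15),a,1)); show('over green'); snap('wrist','w6')
a=cv2.imread('pics/w5.png'); b=cv2.imread('pics/w6.png')
cv2.imwrite('pics/w56.png',cv2.resize(np.hstack([a,b]),(800,300)))
E
```

```text
placed t=30.30 F [ 0.18 -1.18 -1.19] Ttool [ 0.019 -0.028  0.183] T [-0.183 -0.024 -0.019] w 0.0478 p [ 0.493 -0.266  0.013]
released t=31.59 F [0.23 0.43 0.49] Ttool [-0.02  -0.019  0.029] T [-0.033  0.01   0.02 ] w 0.0749 p [ 0.491 -0.266  0.131]
over green t=32.79 F [-0.74 -0.34  0.21] Ttool [-0.013 -0.056 -0.037] T [0.047 0.048 0.012] w 0.0753 p [0.477 0.033 0.131]
```

View pics/w56.png

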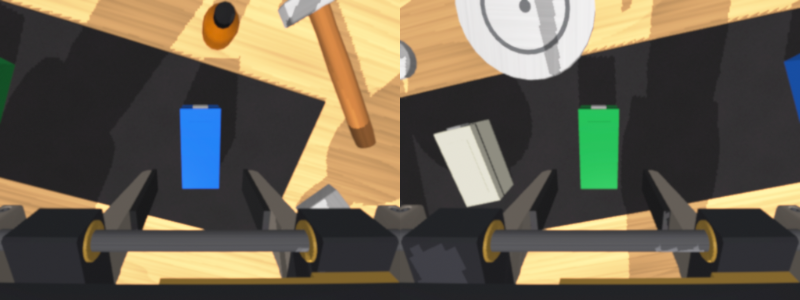

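The left half shows blue standing upright at its start spot, at (200,148). The right half shows the middle-sized green centred between the fingers at (599,148). I'll pick it up, shake it and test it.

```bash
python3 - <<'E'
from h import *
pick('green')
x,y,a=C['green']; g=(x,y,.2)
q=[manip.solve_ik(*pose(g,a,1,p)) is not None for p in (.3,.05,-.05,-.3)]; print(q)
shake(g,a); rock2(g,a); show('end')
E
```

```text
down t=33.78 F [0.93 0.18 0.63] Ttool [ 0.02  -0.018 -0.052] T [ 0.055  0.007 -0.02 ] w 0.075 p [0.478 0.034 0.013]
grip t=34.30 F [-1.63  0.06  6.37] Ttool [-0.071 -0.172  0.058] T [-0.022  0.18   0.071] w 0.0481 p [0.478 0.034 0.013]
up t=35.12 F [ 0.95 -0.23 -2.29] Ttool [ 0.003 -0.063  0.008] T [ 0.005  0.063 -0.003] w 0.0481 p [0.476 0.034 0.18 ]
[True, True, True, True]
shaken t=36.60 F [-0.29  0.22 -2.44] Ttool [-0.038 -0.069 -0.043] T [0.056 0.059 0.038] w 0.0472 p [0.479 0.033 0.181]
  big t=37.61 F [-0.08  0.15 -2.85] Ttool [ 0.011  -0.5057 -0.0375] sd [0.041 0.032 0.045] w 0.0476
  small t=38.58 F [ 0.08 -0.11 -2.83] Ttool [ 0.0014 -0.0877 -0.0517] sd [0.03  0.034 0.031] w 0.0478
  big t=39.62 F [-0.06  0.1  -2.88] Ttool [-0.0007  0.4659 -0.045 ] sd [0.028 0.025 0.035] w 0.0478
  small t=40.58 F [-0.1  -0.02 -2.69] Ttool [ 0.0105  0.0425 -0.0318] sd [0.024 0.021 0.024] w 0.0474
BIG -0.9716 SMALL -0.1302 resid 0.0341
end t=40.83 F [ 0.88 -0.35 -3.19] Ttool [ 0.014  0.008 -0.007] T [ 0.005 -0.009 -0.014] w 0.0477 p [0.477 0.034 0.181]
```

The green residual of 0.034 is in between. There's time to repeat the test, so I'll do that.

```bash
python3 - <<'E'
from h import *
x,y,a=C['green']; g=(x,y,.2)
rock2(g,a,p=.34,e=.05)
E
```

```text
big t=41.87 F [ 0.26 -0.06 -3.14] Ttool [-0.0126 -0.5644 -0.0451] sd [0.013 0.032 0.029] w 0.048
  small t=42.87 F [-0.08  0.   -3.08] Ttool [ 0.0101 -0.1023 -0.0464] sd [0.024 0.029 0.02 ] w 0.0479
  big t=43.94 F [ 0.19 -0.09 -2.97] Ttool [-0.0216  0.532  -0.033 ] sd [0.036 0.022 0.032] w 0.0477
  small t=44.93 F [ 0.13  0.26 -3.01] Ttool [-0.0116  0.0515 -0.0341] sd [0.021 0.025 0.027] w 0.0478
BIG -1.0964 SMALL -0.1538 resid 0.0105
```

The repeat gives 0.0105, so green is silent and blue rattles. I'll put green back, fetch blue and carry it to the turntable.

```bash
python3 - <<'E'
from h import *
putdown('green'); snap('wrist','w7')
pick('blue')
x,y,a=C['blue']
P,r=pose((.644,.075,.22),0.1,1)
manip.move_ptp(P,r); show('over tt')
manip.move_l(pose((.644,.075,.148),.1,1)[0],feed=.12); manip.pause(.4); show('hold')
snap('scene','s8'); snap('top','t8'); snap('wrist','w8')
cv2.imwrite('pics/w78.png',cv2.resize(np.hstack([cv2.imread('pics/w7.png'),cv2.imread('pics/w8.png')]),(800,300)))
E
```

```text
placed t=46.39 F [-0.4  0.5 -2.2] Ttool [0.016 0.22  0.023] T [-0.067 -0.211 -0.016] w 0.0478 p [0.478 0.034 0.013]
released t=47.68 F [-0.67  0.05 -0.29] Ttool [-0.005 -0.054 -0.069] T [0.079 0.039 0.005] w 0.0747 p [0.477 0.034 0.131]
down t=49.58 F [ 0.78  0.72 -1.2 ] Ttool [ 0.035  0.002 -0.004] T [ 0.005 -0.001 -0.035] w 0.0748 p [ 0.493 -0.265  0.013]
grip t=50.09 F [-1.01 -0.16  6.6 ] Ttool [-0.013 -0.171 -0.068] T [0.017 0.183 0.013] w 0.0477 p [ 0.493 -0.266  0.013]
up t=50.92 F [ 0.12  0.07 -3.27] Ttool [-0.014 -0.019 -0.023] T [0.017 0.025 0.014] w 0.0477 p [ 0.491 -0.266  0.18 ]
over tt t=52.32 F [-0.23 -0.19 -3.05] Ttool [ 0.014 -0.074 -0.01 ] T [ 0.003  0.075 -0.014] w 0.048 p [0.644 0.073 0.201]
hold t=53.47 F [ 0.21 -0.97 -2.65] Ttool [ 0.003 -0.058 -0.022] T [ 0.017  0.06  -0.003] w 0.048 p [0.644 0.075 0.13 ]
```

View pics/s8.png

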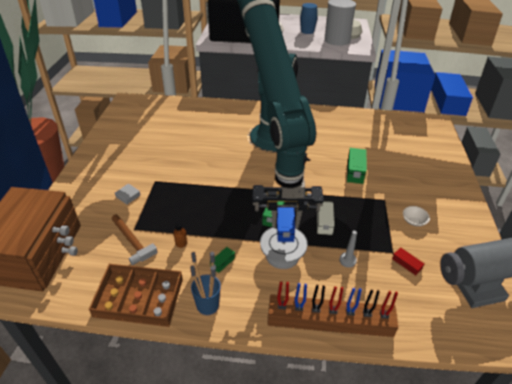

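View pics/w78.png

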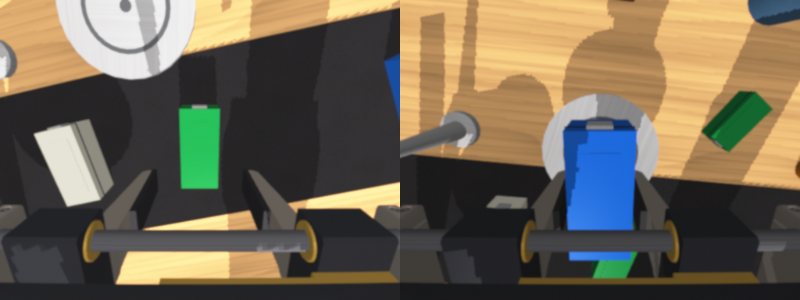

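View pics/t8.png

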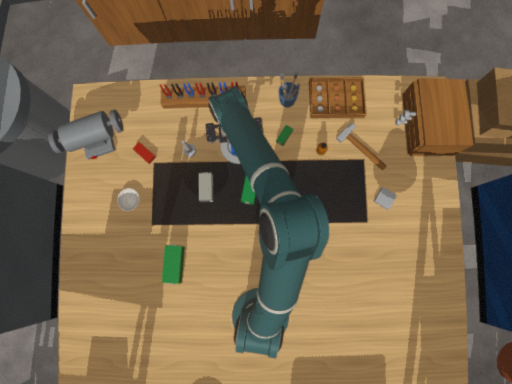

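The scene view shows blue held over the turntable at (286,222), clear of it. The wrist and top views show white and green standing upright on the mat at their start spots, top view (206,187) and (249,190). The bystanders are where they began, so I'll hand in.

```bash
python3 - <<'E'
from h import *
manip.pause(.3); show('pre'); print(manip.sign_off()); 
E
```

```text
pre t=53.92 F [ 0.07  0.04 -2.76] Ttool [ 0.002  0.03  -0.009] T [ 0.012 -0.029 -0.002] w 0.048 p [0.644 0.075 0.129]
the job is handed in; nothing more can be done
None
```

The blue case is the one that rattles. I handed the job in at about 54 s with blue held level and still over the middle of the turntable, its centre about 8 cm above the top.

I picked up and shook white, blue and green in that order. I then tilted each one back and forth to see whether the wrist torque shifted as a rolling ball would make it:

| Case | Torque shift (N·m; about 0.08 expected with the ball) | Verdict |
|---|---|---|
| White | -0.006 | silent |
| Blue | +0.084 | rattles |
| Green | 0.034, then 0.0105 on a repeat | silent |

Green's first reading was in between, which is why I repeated it. I did not repeat blue's test.

In the last pictures, blue is gripped (48 mm jaw opening) and clear of the turntable. White and green stand upright at their start spots, and no bystander appears to have moved. I judged blue to be level from the tool pose and the pictures; I did not measure its tilt separately.

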